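Free the doming block from the ratchet clamp

TASK

The wooden doming block is held in the bench ratchet clamp. First take the loose dust cap off its top and set it upright in the little round wooden dish; then lift the pawl by its black knob, keep it lifted while you draw the clamp bar fully back, and let go. Lift the doming block out and, keeping it upright, set it centred and square on the steel bench block.

Things in the scene. Friction and masses are not known exactly. Their poses are not given: they have to be found in the camera images.
- clamp: Grey bench ratchet clamp, bolted down, base 90 x 250 x 12 mm (own x, y, z); origin at the centre of its underside. Fixed jaw, 50 mm high, at the -y end; the work stands beside it on the base (z = 12 mm), centred on x = 0, y = -59 mm, between two guides 4 mm high at x = +-30 to 35 mm. Then the sliding bar and a toothed rack (tops at z = 46 mm) up to y = +112 mm. Highest part 64 mm (knob's top).
- clamp_bar (a joint): Slide of the dark steel clamp bar (jaw 60 mm wide with a toe over the work), m. 0 = closed on the work, 0.048 = fully back at its stop; grows towards the clamp's +y. The pawl locks it against +y, in steps of 12 mm; with the pawl lifted it slides with about 3 N and stays where it is left.
- pawl (a joint): Hinge of the ratchet pawl, carried by the bar, rad. 0 = down in the teeth, clear of them above 0.17, stop at 0.45; a light spring (2 to 3 N at the knob) returns it. Axis along the clamp's x, 66 mm from the knob's centre on its -y side and 3 mm lower than it, so the knob rises almost straight (11 mm = 0.17 rad; 16 mm = 0.25 rad, and 2.5 mm towards -y).
- pawl_grip (a point): Centre of the black knob on the free end of the pawl: a cylinder 16 mm in diameter, 18 mm long along the clamp's x axis, to be pinched from above on its two flat ends. With the pawl down and the bar closed it is at x = 0, y = +76 mm, z = 56 mm in the clamp's frame.
- bar_toe (a point): Middle of the upper front edge of the toe of the clamp bar, 62 mm above the table. The toe is 44 mm wide and overhangs the work by 7 mm when the bar is closed, 1.8 mm above its top.
- wood_doming_block: Wooden doming block, 55 x 55 mm, 40 mm high, 0.12 kg, with a round hollow in its top; origin at the centre of its underside. Square with the clamp at the start; its +-x sides (clamp frame) are free to be gripped from above.
- dust_cap: Dark turned wooden dust cap lying loose on the middle of the doming block: disc 32 mm in diameter with a knob 17 mm in diameter, 24 mm high in all, 30 g (the knob runs from 10 to 24 mm above its underside); origin at the centre of its underside, z up.
- cap_dish: Small round pale wooden dish, fixed to the table: 54 mm outside, 44 mm inside diameter, 12 mm high, inner floor 4 mm above the table; origin at the centre of its underside. It and the steel block swap places, left or right of the clamp.
- bench_block: Steel bench block, 62 x 62 mm, 19 mm high, about 0.56 kg, loose on the table; origin at the centre of its underside, x and y along its sides.

How it is judged (in metres and radians):
On the way, in this order (a step that is already met when the one before it is completed fails the run):
1. the dust cap sits upright in the dish (horizontal distance between dust_cap and cap_dish below 0.008 m and z of dust_cap in the frame of cap_dish below 0.007 m and angle between dust_cap's own z axis and vertical below 0.15 rad and contact force between the fingers and dust_cap below 0.1 N), for 0.2 s.
2. the pawl is lifted clear of the rack (value of joint pawl above 0.14 rad), for 0.1 s.
3. the clamp bar is drawn fully back (value of joint clamp_bar above 0.043 m), for 0.2 s.
4. the doming block stands on the steel bench block (horizontal distance between wood_doming_block and bench_block below 0.012 m and z of wood_doming_block in the frame of bench_block below 0.022 m and contact force between wood_doming_block and bench_block above 0.3 N), for 0.2 s.
At the end, for the whole second after the job is handed in: The doming block stands upright and at rest on the steel bench block, centres within 12 mm, sides parallel within 0.2 rad (any quarter turn); the clamp bar is back beyond 43 of its 48 mm; the dust cap sits upright on the floor of the dish, within 8 mm of its centre (horizontal distance between wood_doming_block and bench_block below 0.012 m and z of wood_doming_block in the frame of bench_block between 0.016 and 0.022 m and angle between wood_doming_block's own z axis and vertical below 0.1 rad and (angle between the x axis of wood_doming_block and the x axis of bench_block, either way round below 0.2 rad or angle between the x axis of wood_doming_block and the y axis of bench_block, either way round below 0.2 rad) and linear speed of wood_doming_block below 0.02 m/s and value of joint clamp_bar above 0.043 m and horizontal distance between dust_cap and cap_dish below 0.008 m and z of dust_cap in the frame of cap_dish below 0.007 m and angle between dust_cap's own z axis and vertical below 0.15 rad); the robot touches nothing.
It fails at once if the doming block is tipped over (more than 0.6 rad) (angle between wood_doming_block's own z axis and vertical above 0.6 rad).
It also fails if it takes over 61 s, if anything falls off the work surface, if the arm or the gripper's body presses on something with over 40 N, if the wrist force passes 120 N, or if a joint passes its speed limit or range.

ROBOT

A 6-joint arm with a two-finger parallel gripper is mounted at the origin on a cart in front of the work surface, level with it; the furniture and walls round the work are solid. World frame = base frame: x ahead of the robot, y to its left, z up, the work surface at z = 0. Lengths are in mm, angles in degrees, forces in N, time in s.
With the tool pointing down it reaches from about 300 to 850 mm from the base axis. Payload 4.2 kg.
Tool frame: the origin (TCP) lies midway between the tips of the shut fingers; the grasp point (between the pads) lies 19 mm behind it (pinch_z is the distance from the TCP to the grasp point, in mm); z points along the fingers, y is the line along which they close (so a half turn about z gives the same grasp; the last joint's range is limited). The gripper opens to 91 mm and grips with 3 to 60 N. Pads are 32 mm wide; open, the fingers measure 118 mm over their backs; the gripper's body (76 mm by 178 mm) begins 60 mm behind the grasp point.
Start: joints at [-71.734, 18.312, 89.639, -0, 72.044, -1.146], TCP at [191.108, -542.329, 213.976] pointing down, gripper open.
Joint ranges: [-177.97, 177.97], [-48.28, 115.42], [12.27, 149.76], [-77.06, 257.06], [2.81, 150.46], [-146.56, 146.56]. Speed limits (degrees/s): [147.25, 147.25, 180, 180, 180, 180].

INTERFACE

Orientations are given as [roll, pitch, yaw] about the fixed x, y, z axes, in that order (R = Rz(yaw) Ry(pitch) Rx(roll)).
In Python, from workcell import * gives the robot as it stands.
- The arm moves only by the tool step_arm, never from a script. Its argument "steps" is a list of rows, each a list of 7 numbers: the turn, a rotation vector about the tool's x, y, z in degrees, then the shift along the tool's x, y, z in mm, then the opening, from 0 (shut) to 1 (fully open). In form: [[rx, ry, rz, x, y, z, hand], ...]. A call has exactly 8 rows; each row shifts and turns the commanded pose from where the row before left it, along the tool's axes as they then stand; what a row does not reach is not made up. A row lasts 1/8 s, in which the tool goes at most 62.5 mm and 10.7 degrees, less where a joint would pass 70% of its speed; a pose out of reach is approached as far as the arm can. A call is refused whole if a number of a shift passes 62.5 or a number of a turn 10.7, either way. A call with a gripper value outside its range is refused whole. The fingers move at their own pace and stop on an object; "force" is the grip in N (left out, the last holds). Time passes only in rows, so rows that do not move let the fingers close, or fill a call up. It gives the time, the measured TCP pose, the force, the opening and the grip force at its end, in the units of the state.
- state(): the state, without advancing time (a new reading comes with each control period).
- grab_frame(name): name is "scene" or "side" or "wrist"; returns a dict with "image" (384x512x3 uint8, blue, green, red), "fovy" (degrees; the focal length in pixels is half the picture's height over the tangent of half this angle, whatever the lens; pixels are square), "cx", "cy" (the principal point, pixels), "origin" and "rotation" of the camera in the world; the wrist camera has in their place "tool_from_camera" (4x4, takes a point from camera to tool coordinates, whose origin is the TCP and whose axes are the flange's). Camera axes: x right, y down, z forward; pixel columns grow to the right and rows downward; lengths in mm; the calibration is good to about 2 mm. A picture is of the moment at which its call begins: read the wrist's pose just before it. There is no depth.
- job_done(): hands the job in; it is judged then, once.
The state is a dict: "time_s": time; "qpos": joint angles; "qvel": joint speeds; "effort": joint torques, N m; "ee_pos": TCP position; "ee_rot": TCP orientation; "force": force on the tool from outside, world axes, zero at the start; "torque": the same for the moment, N m; "gripper_width": finger opening in mm; "gripper_force": force on a finger pad.
Only numpy, scipy, OpenCV 4.12 (cv2) and the standard library are available. Lean on these libraries where they do the work, as an engineer would, in place of code of your own. Each camera call takes 0.05 s, during which the arm holds its last target. There are 200 camera calls.

## Working session

There is one attempt and no reset: what is moved stays moved. The work goes in short steps, Python scripts to look and compute and a tool call to move; the robot and the scene stay as the last step left them, time stands still between calls to the robot, and variables do not carry over. Pictures are saved under pics/ and viewed, at most 13 in all, crops included, and the job is handed in when it is done.

Besides the shell and the picture viewer there is one more tool, called as name([rows], argument=value, ...), one row to a line, values as JSON. step_arm: Moves the arm, as the interface text tells. Its arguments: {"type":"object","properties":{"steps":{"type":"array","items":{"type":"array","items":{"type":"number"}}},"force":{"type":"number"}},"required":["steps"]}

```bash
mkdir -p pics; python3 - <<'E'
from workcell import *
import cv2,numpy as np,pickle
s=state();print(s)
d={}
for n in("scene","side","wrist"):
    f=grab_frame(n);d[n]=f
    cv2.imwrite(f"pics/{n}0.png",f["image"]);print(n,{k:np.round(v,3).tolist() for k,v in f.items() if k!="image"})
pickle.dump((s,d),open("f0.pkl","wb"))
im=np.hstack([d["scene"]["image"],d["side"]["image"]])
E
```

```text
{'time_s': 0.0, 'qpos': array([-7.17333115e+01,  1.83519534e+01,  8.97059222e+01,  5.92754108e-04,
        7.20415854e+01, -1.14677753e+00]), 'qvel': array([ 0.01633618,  0.04373579,  0.00360968,  0.04157513,  0.08363291,
       -0.03739147]), 'effort': array([ 2.86058530e-04, -4.12453973e+01, -2.31976014e+01,  7.27827195e-02,
        4.56957298e-02, -1.29429272e-04]), 'ee_pos': array([ 190.96261591, -541.84557517,  213.1204078 ]), 'ee_rot': array([-1.79900570e+02, -2.55402539e-03,  1.94132805e+01]), 'force': array([-0.32395905,  0.61944674, -0.51555349]), 'torque': array([ 0.00323993, -0.11893709, -0.01025693]), 'gripper_force': 0.0, 'gripper_width': 91.06883091621262}
scene {'fovy': 49.141, 'cx': 248.869, 'cy': 196.159, 'origin': [-61.399, 699.181, 1034.235], 'rotation': [-135.683, 0.195, -139.143]}
side {'fovy': 53.109, 'cx': 253.353, 'cy': 193.275, 'origin': [584.962, -730.002, 667.736], 'rotation': [-128.433, 1.154, 2.092]}
wrist {'fovy': 59.535, 'cx': 255.449, 'cy': 189.136, 'tool_from_camera': [[0.0, -0.967, -0.254, 70.514], [1.0, 0.0, -0.0, -0.635], [0.0, -0.254, 0.967, -170.61], [0.0, 0.0, 0.0, 1.0]]}
```

View pics/scene0.png

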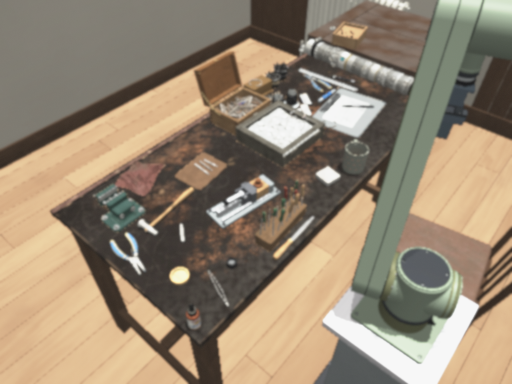

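View pics/side0.png

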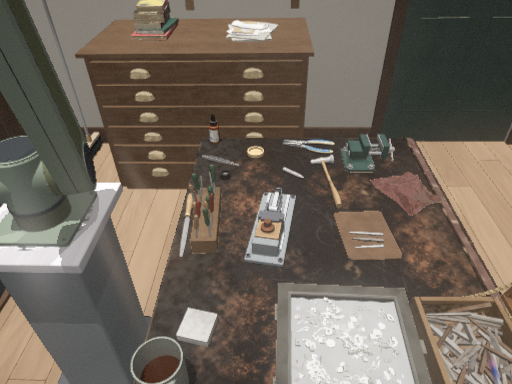

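Scene picture: clamp at about (243,200), doming block with cap (265,183), steel block (328,175), dish (179,275). Side picture: cap (267,227), steel block (197,326), dish (256,152).

```bash
cat > h.py <<'E'
import cv2,numpy as np,pickle
from scipy.spatial.transform import Rotation as R
def cam(f,s=None):
    if "tool_from_camera" in f:
        T=np.array(f["tool_from_camera"]);Rt=R.from_euler("xyz",s["ee_rot"],degrees=True).as_matrix()
        return s["ee_pos"]+Rt@T[:3,3],Rt@T[:3,:3]
    return np.array(f["origin"]),R.from_euler("xyz",f["rotation"],degrees=True).as_matrix()
def ray(f,px,s=None):
    o,M=cam(f,s);F=192/np.tan(np.radians(f["fovy"]/2))
    d=M@np.array([(px[0]-f["cx"])/F,(px[1]-f["cy"])/F,1]);return o,d/np.linalg.norm(d)
def plane(f,px,z,s=None):
    o,d=ray(f,px,s);return o+d*(z-o[2])/d[2]
def tri(rays):
    A=sum(np.eye(3)-np.outer(d,d) for o,d in rays);b=sum((np.eye(3)-np.outer(d,d))@o for o,d in rays)
    p=np.linalg.solve(A,b);return p,[np.linalg.norm(np.cross(p-o,d)) for o,d in rays]
def proj(f,p,s=None):
    o,M=cam(f,s);F=192/np.tan(np.radians(f["fovy"]/2));c=(np.atleast_2d(p)-o)@M
    return np.c_[f["cx"]+F*c[:,0]/c[:,2],f["cy"]+F*c[:,1]/c[:,2]]
E
python3 - <<'E'
from h import *
s,d=pickle.load(open("f0.pkl","rb"))
for n,a,b in(("cap",(265,181),(267,227)),("steel",(328,175),(197,326)),("dish",(179,275),(256,152)),("jawend",(272,182),(265,250))):
    print(n,*[np.round(x,1) for x in tri([ray(d["scene"],a),ray(d["side"],b)])])
f=d["side"]
for px in((247,259),(280,264),(263,194),(296,196)): print(px,plane(f,px,12).round(1))
for px in((188,306),(216,313),(209,347),(177,338)):print(px,plane(f,px,19).round(1))
i=f["image"][130:370,150:330];cv2.imwrite("pics/s1.png",cv2.resize(i,None,fx=2.5,fy=2.5,interpolation=cv2.INTER_CUBIC))
E
```

```text
cap [ 573.4 -101.3   66.9] [8.1 8.1]
steel [ 448.4 -316.3   13.4] [0.3 0.3]
dish [542.2 315.2   6.5] [0.3 0.3]
jawend [ 570.9 -139.9   34.3] [6.3 6.3]
(247, 259) [ 536.  -143.5   12. ]
(280, 264) [ 610.2 -156.9   12. ]
(263, 194) [568.1  92.6  12. ]
(296, 196) [657.8  84.9  12. ]
(188, 306) [ 425.  -275.7   19. ]
(216, 313) [ 482.7 -290.5   19. ]
(209, 347) [ 478.1 -361.7   19. ]
(177, 338) [ 416.4 -345.5   19. ]
```

View pics/s1.png

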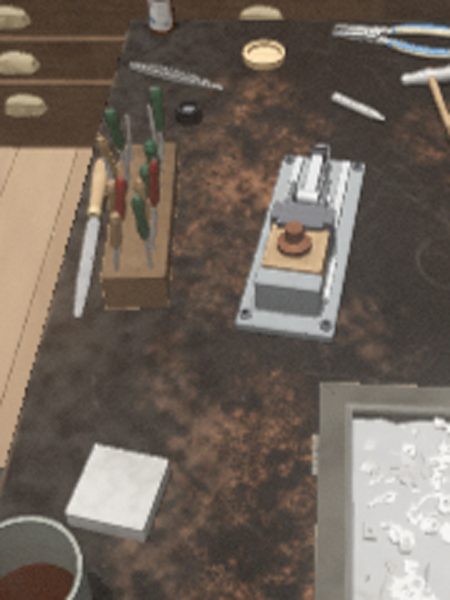

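Side crop: clamp with block and cap at its near end (turned about -10°), white-faced steel block lower left, dish at the far end. Next I'll write a planner for the row numbers.

```bash
cat >> h.py <<'E'
def plan(s,goal,yaw,n=8):
    "rows to goal xyz / yaw, tool down; shift in the axes before the row's turn"
    Rm=R.from_euler("xyz",s["ee_rot"],degrees=True);G=R.from_euler("xyz",[180,0,yaw],degrees=True)
    rv=(Rm.inv()*G).as_rotvec(degrees=True);step=(np.array(goal)-s["ee_pos"])/n
    for i in range(n):
        print(np.r_[rv/n,(Rm.inv().apply(step))].round(1).tolist());Rm=Rm*R.from_rotvec(rv/n,degrees=True)
E
python3 - <<'E'
from h import *
from workcell import *
plan(state(),[540,-170,250],78)
s,d=pickle.load(open("f0.pkl","rb"));f=d["side"]
P=[plane(f,p,12)[:2].round(1) for p in((244.8,260),(283.2,264.4),(264,191.2),(296,194))];print(P)
E
```

```text
[-0.0, -0.0, -7.3, 56.6, -29.4, -4.5]
[-0.0, -0.0, -7.3, 59.9, -21.9, -4.6]
[-0.0, -0.0, -7.3, 62.2, -14.1, -4.6]
[-0.0, -0.0, -7.3, 63.5, -6.0, -4.6]
[-0.0, -0.0, -7.3, 63.7, 2.1, -4.6]
[-0.0, -0.0, -7.3, 62.9, 10.2, -4.6]
[-0.0, -0.0, -7.3, 61.1, 18.1, -4.6]
[-0.0, -0.0, -7.3, 58.3, 25.8, -4.6]
[array([ 531.1, -146.6]), array([ 617.2, -157.9]), array([570.7, 105. ]), array([658.2,  93.6])]
```

step_arm([
  [0,0,-7.3,54,-28,-4.5,1],
  [0,0,-7.3,55,-20,-4.5,1],
  [0,0,-7.3,56,-13,-4.5,1],
  [0,0,-7.3,57,-6,-4.5,1],
  [0,0,-7.3,57,2,-4.5,1],
  [0,0,-7.3,57,9,-4.5,1],
  [0,0,-7.3,55,17,-4.5,1],
  [0,0,-7.3,53,24,-4.5,1],
], force=15)

```text
time_s: 1.15
ee_pos: [510.7, -202.6, 249.9]
ee_rot: [-180.0, 0.0, 78.1]
force: [-0.7, 0.3, 0.4]
gripper_width: 91.1
gripper_force: 0.0
```

```bash
python3 - <<'E'
from h import *
from workcell import *
s=state();f=grab_frame("wrist");pickle.dump((s,f),open("w1.pkl","wb"))
print(s["time_s"],s["ee_pos"],s["ee_rot"],np.abs(s["qvel"]).max())
cv2.imwrite("pics/w1.png",cv2.resize(f["image"],(800,600),interpolation=cv2.INTER_CUBIC))
plan(s,[585,30,250],81)
E
```

```text
1.15 [ 510.70776895 -202.61042642  249.94174499] [-1.79993837e+02  1.75076750e-02  7.80561073e+01] 46.82501958815589
[-0.0, 0.0, -0.4, 30.4, 3.1, -0.0]
[-0.0, 0.0, -0.4, 30.3, 3.3, -0.0]
[-0.0, 0.0, -0.4, 30.3, 3.5, -0.0]
[-0.0, 0.0, -0.4, 30.3, 3.7, -0.0]
[-0.0, 0.0, -0.4, 30.3, 3.8, -0.0]
[-0.0, 0.0, -0.4, 30.3, 4.0, -0.0]
[-0.0, 0.0, -0.4, 30.2, 4.2, -0.0]
[-0.0, 0.0, -0.4, 30.2, 4.4, -0.0]
```

View pics/w1.png

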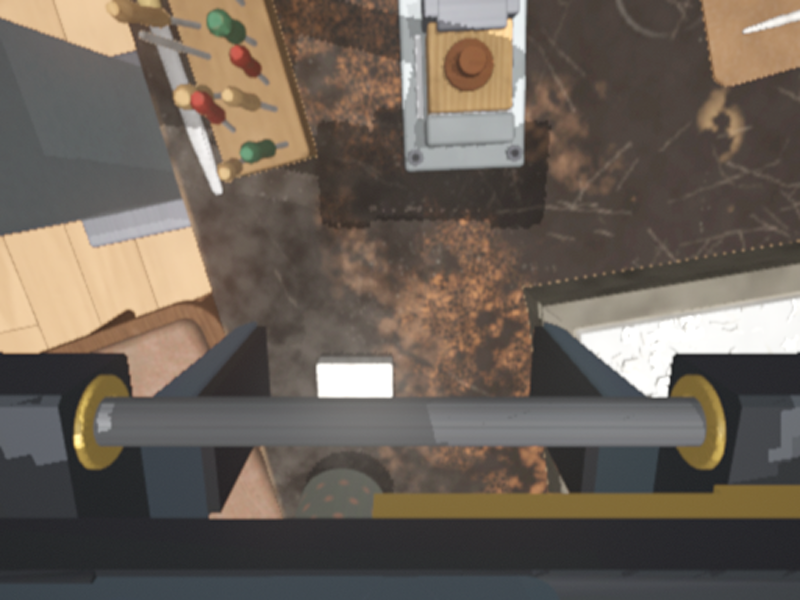

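Wrist picture (800x600 scale): cap (470,62), block (470,65), clamp's corner bolts (415,157)/(514,152), steel block's far edge (316..392,358), handles up to x=310. Moving on for the second view over the clamp.

step_arm([
  [0,0,-0.5,40,5,0,1],
  [0,0,-0.5,40,5,0,1],
  [0,0,-0.5,40,5,0,1],
  [0,0,-0.5,35,5,0,1],
  [0,0,-0.5,30,5,0,1],
  [0,0,-0.5,15,3,0,1],
  [0,0,0,0,0,0,1],
  [0,0,0,0,0,0,1],
])

```text
time_s: 2.2
ee_pos: [575.5, -14.3, 249.8]
ee_rot: [-180.0, 0.0, 80.8]
force: [-0.9, -0.8, -0.2]
gripper_width: 90.8
gripper_force: 0.0
```

```bash
python3 - <<'E'
from h import *
from workcell import *
s=state();f=grab_frame("wrist");pickle.dump((s,f),open("w2.pkl","wb"))
print(s["time_s"],s["ee_pos"],s["ee_rot"],np.abs(s["qvel"]).max())
cv2.imwrite("pics/w2.png",cv2.resize(f["image"],(800,600),interpolation=cv2.INTER_CUBIC))
E
```

```text
2.2 [575.47557699 -14.28254777 249.83710747] [-1.79977546e+02  4.54052131e-02  8.07596327e+01] 0.4153581876636299
```

View pics/w2.png

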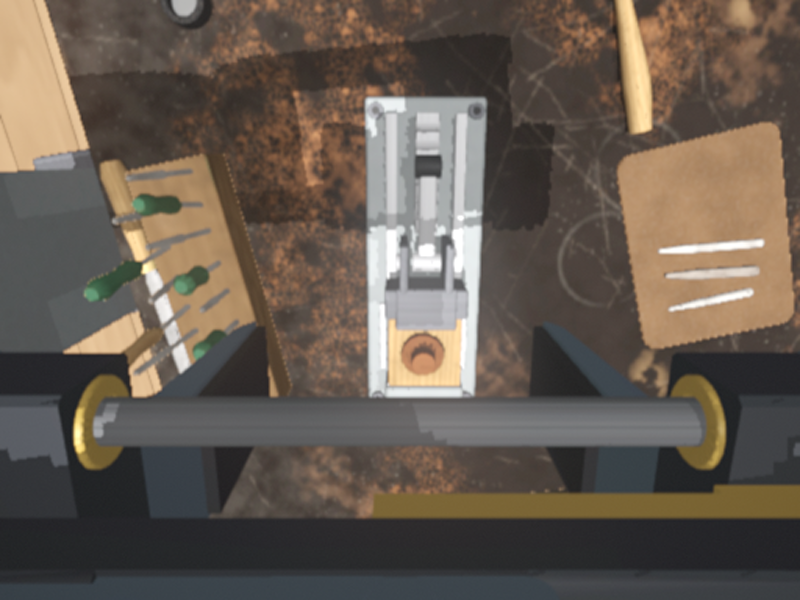

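Second wrist picture: clamp bolts (375,110)/(477,110) at its far end, (377,396)/(467,396) near; black knob (428,165), toe edge about y=328, cap knob top (423,356), block front edge y=386.

```bash
python3 - <<'E'
from h import *
s1,w1=pickle.load(open("w1.pkl","rb"));s2,w2=pickle.load(open("w2.pkl","rb"))
k=.64
a=lambda x,y:np.array([x*k,y*k])
r1=lambda x,y:ray(w1,a(x,y),s1); r2=lambda x,y:ray(w2,a(x,y),s2)
p=lambda n,v:print(n,np.round(v,1))
for n,x,y in(("captop",(472,60),(423,355)),("blk frontL",(428,110),(388,386)),("blk frontR",(512,107),(461,385)),("boltL",(415,157),(377,396)),("boltR",(514,152),(467,396)),("green handle top",(222,25),(205,345))):
    q,e=tri([r1(*x),r2(*y)]);print(n,q.round(1),np.round(e,1))
P=lambda x,y,z:plane(w2,a(x,y),z,s2)
bl=[P(375,110,12),P(477,110,12),P(377,396,12),P(467,396,12)]
c=[P(365,98,12),P(487,98,12)];p("far corners",c)
p("bolts",bl)
v=(bl[0]+bl[1]-bl[2]-bl[3])[:2];print("yaw",np.degrees(np.arctan2(-v[0],v[1])))
v=(c[1]-c[0]);print("yaw2",np.degrees(np.arctan2(v[1],v[0])))
m=(c[0]+c[1])[:2]/2
for y in(-8.5,-9,-9.5):
  t=np.radians(y);u=np.array([-np.sin(t),np.cos(t)])
  o=m-125*u
  print(y,"clamp",o.round(1),"work",(o-59*u).round(1),"knob",(o+76*u).round(1))
p("knob top@64",P(428,158,64));p("knob ctr",P(428,166,58))
p("captop@76",[P(423,355,76),plane(w1,a(472,60),76,s1)])
p("steel far edge w1 z19",[plane(w1,a(317,361),19,s1),plane(w1,a(392,361),19,s1)])
E
```

```text
captop [581.1 -83.3  62.7] [0.6 0.6]
blk frontL [ 550.  -106.6   54.3] [0.7 0.7]
blk frontR [ 604.9 -116.    51.4] [0.4 0.4]
boltL [ 535.9 -134.2   10.3] [0.3 0.3]
boltR [ 610.7 -146.3    9.8] [0.6 0.6]
green handle top [441.1 -40.5  95.3] [0.4 0.4]
far corners [[567.8 102.3  12. ]
 [656.   88.   12. ]]
bolts [[ 573.6   93.    12. ]
 [ 647.7   80.9   12. ]
 [ 535.8 -133.3   12. ]
 [ 611.1 -145.5   12. ]]
yaw -9.337447082645513
yaw2 -9.240694745518757
-8.5 clamp [593.4 -28.5] work [584.7 -86.8] knob [604.7  46.7]
-9 clamp [592.3 -28.3] work [583.1 -86.6] knob [604.2  46.8]
-9.5 clamp [591.3 -28.1] work [581.5 -86.3] knob [603.8  46.8]
knob top@64 [604.4  53.3  64. ]
knob ctr [604.   48.2  58. ]
captop@76 [[580.8 -77.9  76. ]
 [579.5 -85.3  76. ]]
steel far edge w1 z19 [[ 425.3 -275.8   19. ]
 [ 485.3 -288.5   19. ]]
```

```bash
python3 - <<'E'
from h import *
s1,w1=pickle.load(open("w1.pkl","rb"));s2,w2=pickle.load(open("w2.pkl","rb"))
t=np.radians(-9.3);ux=np.array([np.cos(t),np.sin(t),0]);uy=np.array([-np.sin(t),np.cos(t),0]);O=np.array([592.2,-27,0])
c=O-59*uy;th=np.linspace(0,2*np.pi,40)
circ=lambda r,z:c+r*np.cos(th)[:,None]*ux+r*np.sin(th)[:,None]*uy+[0,0,z]
box=lambda x,y0,y1,z:np.array([O+a*ux+b*uy+[0,0,z] for a,b in((-x,y0),(x,y0),(x,y1),(-x,y1),(-x,y0))])
out=[]
for s,w,(x0,y0) in((s1,w1,(240,0)),(s2,w2,(220,55))):
    im=cv2.resize(w["image"][y0:y0+200,x0:x0+130],None,fx=3,fy=3,interpolation=cv2.INTER_CUBIC)
    for L,col in((circ(16,62),(255,255,0)),(circ(8.5,76),(0,255,0)),(box(27.5,-86.5,-31.5,52),(255,0,0)),(box(45,-125,125,12),(0,0,255)),(box(9,68,84,56),(0,255,255)),(box(22,-38.5,-30,62),(255,0,255))):
        q=((proj(w,L,s)-[x0,y0]+.5)*3).astype(int);cv2.polylines(im,[q],False,col,1)
    out.append(im)
cv2.imwrite("pics/ov.png",np.hstack(out));print(c,O+76*uy)
E
```

```text
[582.66537455 -85.22448727   0.        ] [604.4818904   48.00103445   0.        ]
```

View pics/ov.png

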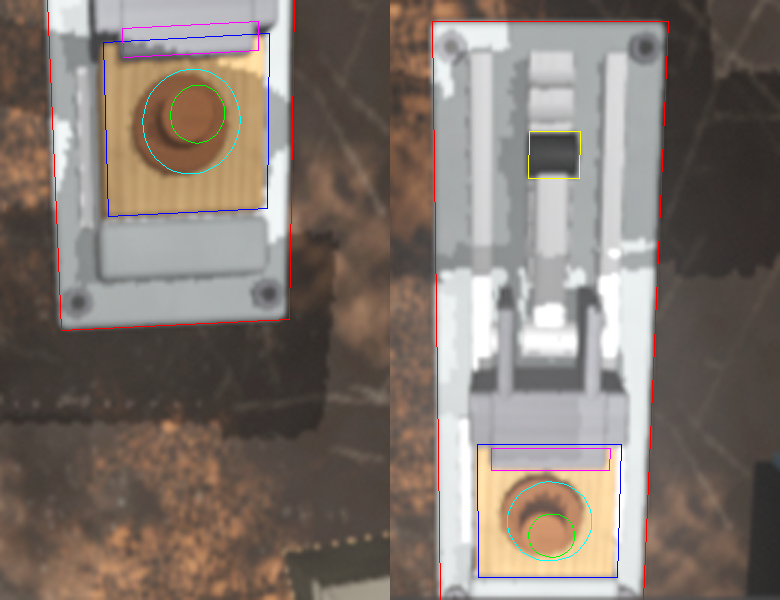

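The model fits both views (clamp at (592,-27), yaw -9.3°). Descending over the cap.

step_arm([
  [0,0,0,-15,4,15,0.5],
  [0,0,0,-20,5,25,0.5],
  [0,0,0,-20,5,30,0.5],
  [0,0,0,-15,3,30,0.5],
  [0,0,0,0,0,30,0.5],
  [0,0,0,0,0,20,0.5],
  [0,0,0,0,0,5,0.5],
  [0,0,0,0,0,0,0.5],
])

```text
time_s: 3.25
ee_pos: [581.3, -85.9, 94.7]
ee_rot: [-180.0, 0.0, 80.8]
force: [-0.0, 0.6, -0.5]
gripper_width: 45.6
gripper_force: 0.0
```

```bash
cat >> h.py <<'E'
def rel(s,goal):
    Rm=R.from_euler("xyz",s["ee_rot"],degrees=True);print(s["time_s"],s["ee_pos"].round(1),s["ee_rot"].round(1),"shift",Rm.inv().apply(np.array(goal)-s["ee_pos"]).round(1))
E
python3 - <<'E'
from h import *
from workcell import *
rel(state(),[581.5,-86,64])
E
```

```text
3.25 [581.3 -85.9  94.7] [-180.     0.    80.8] shift [-0.1  0.2 30.7]
```

step_arm([
  [0,0,0,0,0,15,0.5],
  [0,0,0,0,0,12,0.5],
  [0,0,0,0,0,3,0.5],
  [0,0,0,0,0,0,0.1],
  [0,0,0,0,0,0,0.1],
  [0,0,0,0,0,0,0.1],
  [0,0,0,0,0,0,0.1],
  [0,0,0,0,0,0,0.1],
], force=10)

```text
time_s: 4.25
ee_pos: [581.7, -85.1, 65.3]
ee_rot: [180.0, 0.0, 80.8]
force: [0.4, 0.0, 2.0]
gripper_width: 16.7
gripper_force: 10.0
```

step_arm([
  [0,0,0,0,0,-12,0.1],
  [0,0,0,0,0,-35,0.1],
  [0,0,0,0,0,-40,0.1],
  [0,0,0,30,-8,-30,0.1],
  [0,0,0,50,-14,-5,0.1],
  [0,0,0,55,-16,0,0.1],
  [0,0,0,55,-16,0,0.1],
  [0,0,0,50,-14,0,0.1],
])

```text
time_s: 5.25
ee_pos: [552.2, 164.5, 187.8]
ee_rot: [179.9, -0.0, 80.8]
force: [0.1, -1.1, 0.1]
gripper_width: 16.3
gripper_force: 10.0
```

step_arm([
  [0,0,0,40,-11,0,0.1],
  [0,0,0,20,-6,0,0.1],
  [0,0,0,5,-2,0,0.1],
  [0,0,0,0,0,0,0.1],
  [0,0,0,0,0,0,0.1],
  [0,0,0,0,0,0,0.1],
  [0,0,0,0,0,0,0.1],
  [0,0,0,0,0,0,0.1],
])

```text
time_s: 6.25
ee_pos: [544.3, 229.6, 186.9]
ee_rot: [-180.0, 0.0, 80.8]
force: [0.3, -0.6, 0.3]
gripper_width: 16.8
gripper_force: 10.0
```

```bash
python3 - <<'E'
from h import *
from workcell import *
s=state();f=grab_frame("wrist");pickle.dump((s,f),open("w3.pkl","wb"))
rel(s,[542,315,17.3]);print(s["gripper_width"])
im=f["image"].copy();th=np.linspace(0,2*np.pi,60)
for r,z,c in((27,12,(0,255,0)),(22,12,(255,255,0)),(22,4,(0,0,255))):
    q=proj(f,np.c_[542+r*np.cos(th),315+r*np.sin(th),z+0*th],s).astype(int);cv2.polylines(im,[q],True,c,1)
cv2.imwrite("pics/w3.png",cv2.resize(im,(800,600),interpolation=cv2.INTER_CUBIC))
E
```

```text
6.25 [544.3 229.6 186.9] [-180.     0.    80.8] shift [ 84.  -15.9 169.6]
16.80996830691924
```

View pics/w3.png

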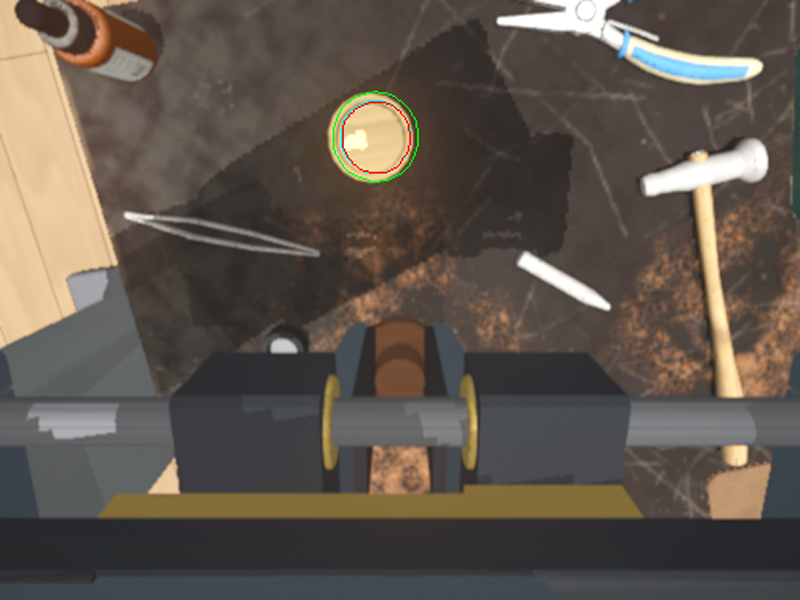

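The dish is centred at about (372,138), 2.5 mm left of my overlay, so at (540,315); the cap is held straight.

step_arm([
  [0,0,0,20,-4,5,0.1],
  [0,0,0,30,-6,10,0.1],
  [0,0,0,25,-5,25,0.1],
  [0,0,0,10,-3,35,0.1],
  [0,0,0,0,0,35,0.1],
  [0,0,0,0,0,30,0.1],
  [0,0,0,0,0,15,0.1],
  [0,0,0,0,0,0,0.1],
])

```text
time_s: 7.3
ee_pos: [539.4, 317.1, 30.9]
ee_rot: [-179.9, 0.1, 80.8]
force: [0.6, 0.4, -0.2]
gripper_width: 16.5
gripper_force: 10.0
```

step_arm([
  [0,0,0,0,0,5,0.1],
  [0,0,0,0,0,5,0.1],
  [0,0,0,0,0,3,0.1],
  [0,0,0,0,0,0,0.1],
  [0,0,0,0,0,0,0.1],
  [0,0,0,0,0,0,0.1],
  [0,0,0,0,0,0,0.1],
  [0,0,0,0,0,0,0.1],
])

```text
time_s: 8.3
ee_pos: [540.1, 316.6, 18.9]
ee_rot: [180.0, 0.0, 80.8]
force: [0.4, 0.1, -0.0]
gripper_width: 16.3
gripper_force: 10.0
```

step_arm([
  [0,0,0,0,0,1.5,0.1],
  [0,0,0,0,0,0,0.1],
  [0,0,0,0,0,0,0.5],
  [0,0,0,0,0,0,0.5],
  [0,0,0,0,0,0,0.5],
  [0,0,0,0,0,-15,0.5],
  [0,0,0,0,0,-40,0.5],
  [0,0,0,0,0,-40,0.5],
])

```text
time_s: 9.3
ee_pos: [540.1, 316.7, 114.4]
ee_rot: [180.0, -0.0, 80.8]
force: [0.5, 0.5, -0.1]
gripper_width: 45.8
gripper_force: 0.0
```

step_arm([
  [0,0,0,-15,5,-30,0.5],
  [0,0,0,-40,15,-20,0.5],
  [0,0,0,-50,18,0,0.5],
  [0,0,0,-55,20,0,0.5],
  [0,0,0,-50,18,0,0.5],
  [0,0,0,-40,16,0,0.5],
  [0,0,0,-15,5,0,0.5],
  [0,0,0,0,0,0,0.5],
])

```text
time_s: 10.3
ee_pos: [593.6, 39.2, 163.1]
ee_rot: [180.0, -0.0, 80.7]
force: [0.3, 0.9, 0.1]
gripper_width: 45.7
gripper_force: 0.0
```

```bash
python3 - <<'E'
from h import *
from workcell import *
s=state();f=grab_frame("wrist");pickle.dump((s,f),open("w4.pkl","wb"))
rel(s,[604.5,48,100])
th=np.linspace(0,2*np.pi,60)
im=f["image"]
cv2.imwrite("pics/w4.png",cv2.resize(im,(800,600),interpolation=cv2.INTER_CUBIC))
print(proj(f,[[540,315,4],[604.5,48,56]],s)/.64)
E
```

```text
10.3 [593.6  39.2 163.1] [180.   -0.   80.7] shift [10.4  9.3 63.1]
[[ 212.29178171 -226.81219876]
 [ 418.32601706  274.79637104]]
```

View pics/w4.png

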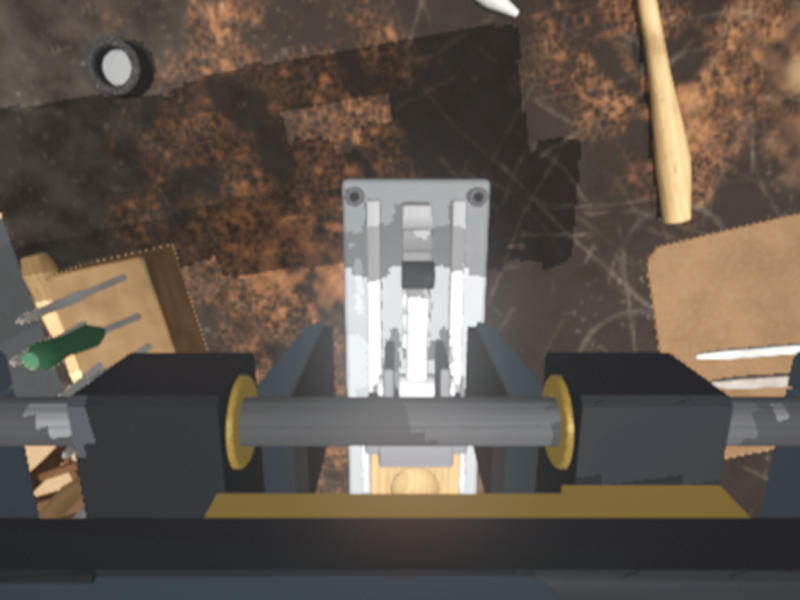

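Knob seen at (417,274), just where predicted; the cap is off the block. Descending onto the knob.

step_arm([
  [0,0,0,6,5,10,0.5],
  [0,0,0,4.4,4.3,20,0.5],
  [0,0,0,0,0,25,0.5],
  [0,0,0,0,0,25,0.5],
  [0,0,0,0,0,20,0.5],
  [0,0,0,0,0,10,0.5],
  [0,0,0,0,0,0,0.5],
  [0,0,0,0,0,0,0.5],
], force=20)

```text
time_s: 11.35
ee_pos: [605.0, 48.8, 53.2]
ee_rot: [179.9, -0.0, 80.8]
force: [-0.2, -0.4, -0.2]
gripper_width: 45.6
gripper_force: 0.0
```

step_arm([
  [0,0,0,0,0,3,0.5],
  [0,0,0,0,0,0,0.4],
  [0,0,0,0,0,0,0.3],
  [0,0,0,0,0,0,0.1],
  [0,0,0,0,0,0,0.1],
  [0,0,0,0,0,0,0.1],
  [0,0,0,0,0,0,0.1],
  [0,0,0,0,0,0,0.1],
])

```text
time_s: 12.35
ee_pos: [604.9, 48.2, 49.6]
ee_rot: [179.9, -0.0, 80.8]
force: [3.2, -1.3, -0.6]
gripper_width: 18.0
gripper_force: 20.0
```

```bash
python3 - <<'E'
from h import *
from workcell import *
o=[]
for n,(x,y) in(("scene",(179,272)),("side",(256,150))):
    f=grab_frame(n);im=cv2.resize(f["image"][y-20:y+20,x-20:x+20],None,fx=9,fy=9,interpolation=cv2.INTER_CUBIC)
    th=np.linspace(0,2*np.pi,60)
    for r,z,c in((27,12,(0,255,0)),(16,14,(255,255,0)),(8.5,28,(0,0,255))):
        q=((proj(f,np.c_[540.5+r*np.cos(th),315+r*np.sin(th),z+0*th])-[x-20,y-20]+.5)*9).astype(int);cv2.polylines(im,[q],True,c,1)
    o.append(im)
cv2.imwrite("pics/dish.png",np.hstack(o))
E
```

```text
(no output)
```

View pics/dish.png

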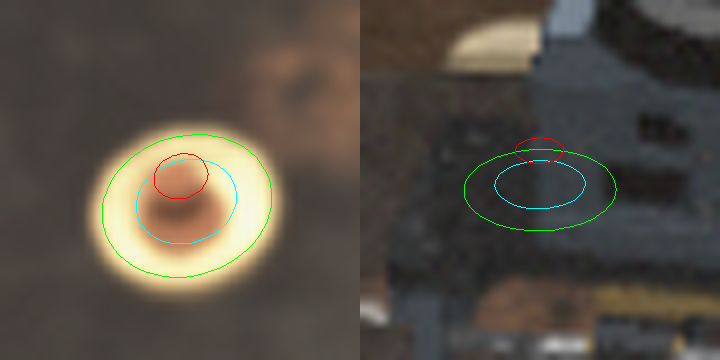

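Scene crop: the cap sits upright and central in the dish (cap about (182,205), dish (187,208)). Lifting the pawl.

step_arm([
  [0,0,0,0,0,-4,0.1],
  [0,0,0,-0.5,0,-4,0.1],
  [0,0,0,-1,0,-4,0.1],
  [0,0,0,-1,0,-4,0.1],
  [0,0,0,0,0,0,0.1],
  [0,0,0,0,0,0,0.1],
  [0,0,0,0,0,0,0.1],
  [0,0,0,0,0,0,0.1],
])

```text
time_s: 13.45
ee_pos: [604.3, 45.8, 65.5]
ee_rot: [180.0, 0.0, 80.8]
force: [4.4, -2.1, -3.8]
gripper_width: 17.8
gripper_force: 20.0
```

step_arm([
  [0,0,0,4,0,0,0.1],
  [0,0,0,8,0,0,0.1],
  [0,0,0,9,0,0,0.1],
  [0,0,0,9,0,0,0.1],
  [0,0,0,9,0,0,0.1],
  [0,0,0,6,0,0,0.1],
  [0,0,0,3,0,0,0.1],
  [0,0,0,0,0,0,0.1],
])

```text
time_s: 14.45
ee_pos: [612.1, 93.1, 65.5]
ee_rot: [179.9, 0.0, 80.8]
force: [5.8, -1.1, -4.0]
gripper_width: 17.8
gripper_force: 20.0
```

step_arm([
  [0,0,0,1.5,0,0,0.1],
  [0,0,0,0,0,0,0.1],
  [0,0,0,0,0,0,0.1],
  [0,0,0,0,0,4,0.1],
  [0,0,0,0,0,4,0.1],
  [0,0,0,0,0,0,0.5],
  [0,0,0,0,0,0,0.5],
  [0,0,0,0,0,0,0.5],
])

```text
time_s: 15.45
ee_pos: [610.9, 94.9, 57.3]
ee_rot: [-179.9, 0.0, 80.8]
force: [0.0, -0.3, 0.1]
gripper_width: 44.4
gripper_force: 0.0
```

step_arm([
  [0,0,0,0,0,-20,0.5],
  [0,0,0,0,0,-40,0.6],
  [0,0,0,-20,0,-40,0.8],
  [0,0,0,-40,0,-20,0.9],
  [0,0,0,-50,0,0,0.9],
  [0,0,0,-40,0,0,0.9],
  [0,0,0,-20,0,0,0.9],
  [0,0,0,-10,0,0,0.9],
])

```text
time_s: 16.45
ee_pos: [582.9, -83.3, 177.4]
ee_rot: [-180.0, -0.0, 80.8]
force: [-0.0, 0.4, 0.5]
gripper_width: 82.0
gripper_force: 0.0
```

```bash
python3 - <<'E'
from h import *
from workcell import *
s=state();f=grab_frame("wrist");pickle.dump((s,f),open("w5.pkl","wb"))
rel(s,[582.3,-85.5,32]);print(s["gripper_width"])
t=np.radians(-9.3);u=np.array([-np.sin(t),np.cos(t),0]);print(proj(f,np.array([592.2,-27,0])+124*u+[0,0,56],s))
g=f["image"].max(2);print("dark knob col scan",[(r,int(g[r,x-3:x+4].mean())) for x in [int(proj(f,np.array([592.2,-27,0])+124*u+[0,0,56],s)[0,0])] for r in range(95,200,5)])
E
```

```text
16.45 [582.9 -83.3 177.4] [-180.    -0.    80.8] shift [ -2.3  -0.2 145.4]
81.99867345111073
[[257.44887905 -47.99236681]]
dark knob col scan [(95, 142), (100, 139), (105, 137), (110, 177), (115, 177), (120, 177), (125, 176), (130, 178), (135, 177), (140, 176), (145, 148), (150, 133), (155, 152), (160, 169), (165, 163), (170, 192), (175, 171), (180, 252), (185, 250), (190, 239), (195, 224)]
```

step_arm([
  [0,0,0,-1,0,15,0.9],
  [0,0,0,-1,0,30,0.9],
  [0,0,0,0,0,35,0.9],
  [0,0,0,0,0,35,0.9],
  [0,0,0,0,0,25,0.9],
  [0,0,0,0,0,10,0.9],
  [0,0,0,0,0,0,0.9],
  [0,0,0,0,0,0,0.9],
])

```text
time_s: 17.5
ee_pos: [583.7, -84.8, 28.4]
ee_rot: [179.9, 0.0, 80.8]
force: [0.5, -0.8, 1.0]
gripper_width: 82.2
gripper_force: 0.0
```

step_arm([
  [0,0,0,0,0,2,0.8],
  [0,0,0,0,0,0,0.7],
  [0,0,0,0,0,0,0.5],
  [0,0,0,0,0,0,0.5],
  [0,0,0,0,0,0,0.5],
  [0,0,0,0,0,0,0.5],
  [0,0,0,0,0,0,0.5],
  [0,0,0,0,0,0,0.5],
])

```text
time_s: 18.5
ee_pos: [582.9, -85.0, 25.7]
ee_rot: [180.0, 0.0, 80.8]
force: [-0.7, -0.8, 3.4]
gripper_width: 54.9
gripper_force: 20.0
```

step_arm([
  [0,0,0,0,0,-8,0.5],
  [0,0,0,0,0,-25,0.5],
  [0,0,0,0,0,-45,0.5],
  [0,0,0,0,0,-50,0.5],
  [0,0,0,-15,-3,-40,0.5],
  [0,0,0,-35,-7,-10,0.5],
  [0,0,0,-50,-11,0,0.5],
  [0,0,0,-50,-11,0,0.5],
])

```text
time_s: 19.5
ee_pos: [526.5, -228.8, 203.5]
ee_rot: [-180.0, -0.0, 80.9]
force: [0.3, -1.1, -2.1]
gripper_width: 54.9
gripper_force: 20.0
```

step_arm([
  [0,0,0,-50,-11,0,0.5],
  [0,0,0,-50,-11,0,0.5],
  [0,0,0,-50,-11,0,0.5],
  [0,0,0,-40,-8,0,0.5],
  [0,0,0,-20,-4,0,0.5],
  [0,0,0,0,0,0,0.5],
  [0,0,0,0,0,0,0.5],
  [0,0,0,0,0,0,0.5],
])

```text
time_s: 20.5
ee_pos: [450.0, -426.6, 203.6]
ee_rot: [180.0, -0.0, 80.9]
force: [-1.1, 0.7, -2.1]
gripper_width: 54.6
gripper_force: 20.0
```

```bash
python3 - <<'E'
from h import *
from workcell import *
s=state();f=grab_frame("wrist");pickle.dump((s,f),open("w6.pkl","wb"))
rel(s,[450,-318,120]);print(s["gripper_width"])
im=f["image"].copy()
c=proj(f,[450,-318,19],s)[0];print(c)
g=cv2.cvtColor(im,cv2.COLOR_BGR2HSV);m=((g[...,2]>170)&(g[...,1]<40)).astype(np.uint8)
n,l,st,ce=cv2.connectedComponentsWithStats(m)
for i in range(1,n):
    if st[i,4]>400:print(st[i],ce[i])
b=l[int(c[1]),int(c[0])]
if b:
    pts=cv2.boxPoints(cv2.minAreaRect(np.argwhere(l==b)[:,::-1].astype(np.float32)))
    P=np.array([plane(f,p,19,s) for p in pts]);print(P.round(1),P.mean(0))
    d=np.diff(P,axis=0);print(np.linalg.norm(d,axis=1),np.degrees(np.arctan2(d[:,1],d[:,0])))
    cv2.polylines(im,[pts.astype(int)],True,(0,0,255),1)
cv2.imwrite("pics/w6.png",cv2.resize(im,(800,600),interpolation=cv2.INTER_CUBIC))
E
```

```text
20.5 [ 450.  -426.6  203.6] [180.   -0.   80.9] shift [107.2 -17.2  83.7]
54.62503645284042
[239.42613432  64.16014082]
[409   0   3 215 563] [409.88987567 114.32326821]
[  439     0    73   214 14335] [475.67317754 102.72166027]
[ 206   26   63   67 3288] [239.2156326   55.37530414]
[[ 409.5 -336.2   19. ]
 [ 424.5 -278.5   19. ]
 [ 484.  -291.1   19. ]
 [ 471.6 -349.5   19. ]] [ 447.41873705 -313.82738231   19.        ]
[59.65950025 60.72832661 59.74225914] [  75.41642594  -11.95393146 -101.89018614]
```

View pics/w6.png

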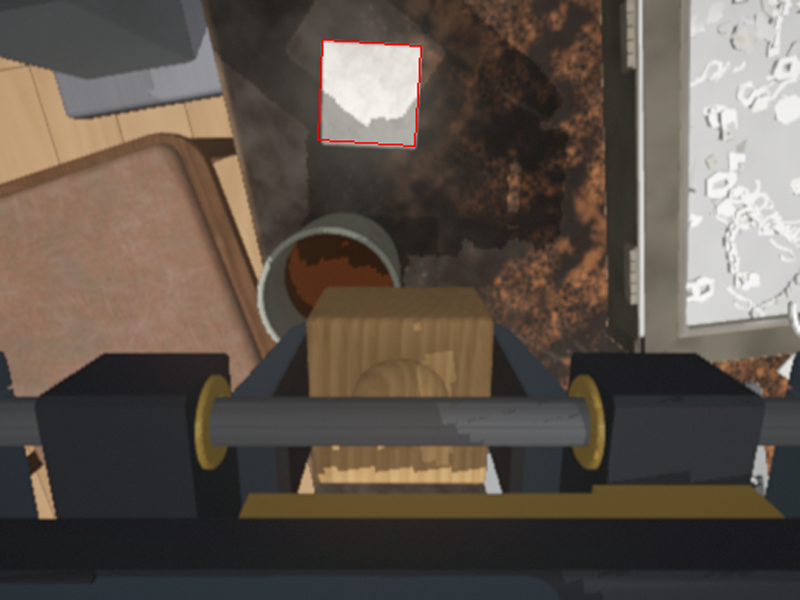

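The red box fits the steel block's top face ((322,40)–(420,46)–(415,147)–(319,141)): centre (447.5,-314.5), yaw about -12.5°; the doming block is held square.

step_arm([
  [0,0,0,20,-4,0,0.5],
  [0,0,0,35,-6,0,0.5],
  [0,0,0,35,-6,0,0.5],
  [0,0,0,20,-4,0,0.5],
  [0,0,1.7,0,0,30,0.5],
  [0,0,1.7,0,0,40,0.5],
  [0,0,0,0,0,40,0.5],
  [0,0,0,0,0,25,0.5],
])

```text
time_s: 21.55
ee_pos: [446.4, -315.1, 66.8]
ee_rot: [-179.9, -0.0, 77.4]
force: [-0.1, -1.1, -1.3]
gripper_width: 55.4
gripper_force: 20.0
```

step_arm([
  [0,0,0,0,0,10,0.5],
  [0,0,0,0,0,5,0.5],
  [0,0,0,0,0,0,0.5],
  [0,0,0,0,0,0,0.5],
  [0,0,0,0,0,0,0.5],
  [0,0,0,0,0,0,0.5],
  [0,0,0,0,0,0,0.5],
  [0,0,0,0,0,0,0.5],
])

```text
time_s: 22.55
ee_pos: [447.1, -316.3, 53.5]
ee_rot: [180.0, 0.0, 77.4]
force: [0.3, 0.1, -1.3]
gripper_width: 55.1
gripper_force: 20.0
```

```bash
python3 - <<'E'
from h import *
from workcell import *
rel(state(),[447.5,-314.5,32.7])
E
```

```text
22.55 [ 447.1 -316.3   53.5] [180.    0.   77.4] shift [ 1.8 -0.  20.8]
```

step_arm([
  [0,0,0,0.8,0,5,0.5],
  [0,0,0,0.8,0,6,0.5],
  [0,0,0,0,0,4,0.5],
  [0,0,0,0,0,2.5,0.5],
  [0,0,0,0,0,1.5,0.5],
  [0,0,0,0,0,1,0.5],
  [0,0,0,0,0,0,0.5],
  [0,0,0,0,0,0,0.5],
])

```text
time_s: 23.55
ee_pos: [447.5, -314.8, 33.6]
ee_rot: [180.0, 0.0, 77.4]
force: [0.2, 0.3, -0.2]
gripper_width: 54.9
gripper_force: 20.0
```

step_arm([
  [0,0,0,0,0,0.6,0.5],
  [0,0,0,0,0,0,0.5],
  [0,0,0,0,0,0,0.7],
  [0,0,0,0,0,0,0.8],
  [0,0,0,0,0,0,0.9],
  [0,0,0,0,0,-10,0.9],
  [0,0,0,0,0,-40,0.9],
  [0,0,0,0,0,-50,0.9],
])

```text
time_s: 24.55
ee_pos: [447.0, -314.3, 133.8]
ee_rot: [-179.9, -0.0, 77.4]
force: [0.8, -0.6, -0.4]
gripper_width: 82.1
gripper_force: 0.0
```

step_arm([
  [0,0,0,0,0,-40,0.9],
  [0,0,0,-30,0,-20,0.9],
  [0,0,0,-40,0,0,0.9],
  [0,0,0,-30,0,0,0.9],
  [0,0,0,-10,0,0,0.9],
  [0,0,0,0,0,0,0.9],
  [0,0,0,0,0,0,0.9],
  [0,0,0,0,0,0,0.9],
])

```text
time_s: 25.55
ee_pos: [423.8, -421.1, 193.0]
ee_rot: [180.0, -0.0, 77.5]
force: [-1.2, 0.8, -0.1]
gripper_width: 82.1
gripper_force: 0.0
```

```bash
python3 - <<'E'
from h import *
from workcell import *
s=state();print(s["time_s"],s["ee_pos"])
f=grab_frame("wrist");w=f["image"][0:240,130:370].copy()
t=np.radians(-12.5)
def sq(h,z):
    return np.array([[447.5+a*np.cos(t)-b*np.sin(t),-314.5+a*np.sin(t)+b*np.cos(t),z] for a,b in((-h,-h),(h,-h),(h,h),(-h,h))])
w=cv2.resize(w,None,fx=1.6,fy=1.6,interpolation=cv2.INTER_CUBIC)
for h,z,c in((31,19,(0,0,255)),(27.5,59,(0,255,0))):
    q=((proj(f,sq(h,z),s)-[130,0]+.5)*1.6).astype(int);cv2.polylines(w,[q],True,c,1)
g=grab_frame("side")["image"][130:270,190:310];g=cv2.resize(g,None,fx=384/140,fy=384/140,interpolation=cv2.INTER_CUBIC)
cv2.imwrite("pics/end.png",np.hstack([w,g]))
E
```

```text
25.55 [ 423.81941836 -421.05630638  193.00516176]
```

View pics/end.png

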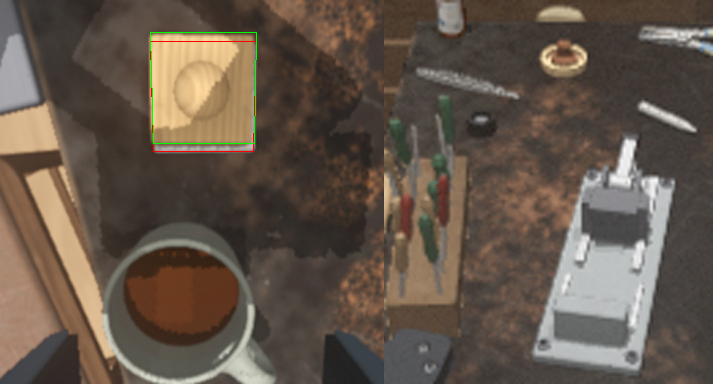

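The doming block, with its hollow at (201,90), sits centred and square on the steel block. The bar is fully back, and the cap is upright in the dish at (563,57). I'm handing in the job.

```bash
python3 -c "
from workcell import *
print(job_done())"
```

```text
the job is handed in; nothing more can be done
None
```

The job is handed in at about 25.6 s of the 61 s allowed: the last pictures show the cap upright in the dish, the clamp bar back at its stop, and the doming block centred and square on the steel block, but the hand-in returned no verdict.

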